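# Lock the castor wheel and take off its hub cap

### The job

The hub cap of the castor wheel in the green service jig has to come off. First lock the free-spinning wheel: take the flat locking gauge out of its stand and push its blade down through the slot in the wheel into the jig until the handle sits on the wheel, and leave it there. Then undo the black cap, which may have a left-hand or a right-hand thread (try both ways; about a fifth of a turn frees it), lift it straight off and finish while holding it still and level in the gripper at least 10 cm above its seat, without disturbing the bearing, the wrench or the bin.

Things in the scene. Friction and masses are not known exactly. Their poses are not given: they have to be found in the camera images.
- jig: Fixed green jig plate, 24 mm thick, 180 mm along x, 350 along y; origin on its underside, on the axis of a 150 mm castor wheel (red tyre) that lies over it, axis upright, upper face 58 mm above the work surface. z up. Towards +y, centred 172 mm from the origin, stands a closed grey drum, 164 mm diameter, 102 mm high overall.
- slot (a point): Centre of the mouth of the locking slot in the wheel's upper face, 58 mm above the work surface. Axes as jig; the wheel's axis lies 54 mm away along +y. The slot is 22 mm wide along x, 7 mm along y, and runs straight down through the wheel (30 mm, then 4 mm of air) and on 18 mm into the jig plate. The wheel turns freely until the blade is in; it starts with its slot over that of the jig.
- seat (a point): Centre of the cap's seat on the wheel's steel hub, on the wheel's upright axis, 66 mm above the work surface (8 mm above the wheel's face). Axes as jig. Fixed with the jig.
- cap_mid (a point): Centre, half-way up, of the black round hub cap: 44 mm diameter, 30 mm high, 90 g, ribbed; x along the thin rib on top, z up. Screwed on at first, 15 mm above the seat. Thread hand hidden, random. Wrong way: stops dead within 6 degrees (fingers then slip). Right way: turns easily without rising; lifts straight off once turned 55 to 90 degrees from the start (70 is best), not before 45; stops near 100.
- gauge_grip (a point): Centre of the handle of the locking gauge, upright, blade down, 100 g. Black handle 24 mm along x, 14 along y, 44 high; below it a flat steel blade, 20 mm along x, 5 thick along y, 46 long, its last 4 mm smaller by 1 mm on each side. In the stand at first, this point 72 mm above the work surface. Home in the wheel it is 22 mm above the slot's mouth, its x axis parallel to the jig's (either way).
- stand: Fixed dark steel stand block, 90 mm along x, 80 along y and 40 mm high, origin at the centre of its underside; the gauge stands 36 mm deep in its slot, with about 1 mm of play all round, blade width along the stand's x axis.
- bearing_mid (a point): Bystander: centre of a loose steel bearing ring, 52 mm diameter, 15 mm high, on the table.
- wrench_grip (a point): Bystander: grip of a loose 170 mm steel wrench lying on the table.
- bin_mid (a point): Bystander: centre of a loose grey bin, 120 x 90 x 50 mm, on the table.
Mind the look-alikes: they are no part of the job. Leave any red or yellow look-alike of the part that bears gauge_grip alone. What is shaped like the part that bears cap_mid but pink is not meant.

How it is judged:
By the outcome, as a careful person would: the job done as asked, in the order asked, and still so for the second after the job is handed in, while the arm keeps its last pose, push and grip.
It also fails if it takes over 54 s, if anything falls off the work surface, if the arm or the gripper's body presses on something with over 40 N, if the wrist force passes 120 N, or if a joint passes its speed limit or range.

### The arm

A 6-joint arm with a two-finger parallel gripper is mounted at the origin on the work surface. World frame = base frame: x ahead of the robot, y to its left, z up, the work surface at z = 0. Lengths are in mm, angles in degrees, forces in N, time in s.
With the tool pointing down it reaches from about 350 to 1000 mm from the base axis. Payload 7.1 kg.
Tool frame: the origin (TCP) lies on the centre line of the jaws, within the pads' length; the fingertips stand 11 mm ahead of it and the grasp point (between the pads) lies 8 mm behind it; z points along the fingers, y is the line along which they close (so a half turn about z gives the same grasp; the last joint's range is limited). The gripper opens to 85 mm and grips with 20 to 120 N. Pads are 22 mm wide; open, the fingers measure 114 mm over their backs; the gripper's body (76 mm by 85 mm) begins 54 mm behind the grasp point. The pads swing forward as they close: fully open they stand 13 mm farther back than shut.
Start: joints at [-65.947, 24.242, 93.386, -0, 62.372, -1.089], TCP at [265.548, -565.764, 242.319] pointing down, gripper open.
Joint ranges: [-172.04, 172.04], [-51.8, 120.97], [4.93, 147.93], [-75.15, 255.16], [6.16, 154.13], [-145.62, 145.62]. Speed limits (degrees/s): [136.94, 136.94, 172.46, 180, 180, 180].

### API

Orientations are given as a 3x3 rotation matrix whose columns are the frame's x, y, z axes.
In Python, from rig import telemetry, optics, order gives the robot as it stands.
- The arm moves only by the shell command python3 -m handwheel 'ROWS' [FORCE]. ROWS is JSON, a list of rows, each an object with "dp": the shift along the tool's x, y, z in m, a list of three; "twist": the turn, a rotation vector about the tool's x, y, z in degrees, a list of three; "fingers": the gripper command: -1 is fully open, 1 is shut, values between are in proportion. In form: [{"dp": [tx, ty, tz], "twist": [rx, ry, rz], "fingers": fingers}, ...]. A call has 1 to 20 rows; each row is the pose to reach, as a shift and turn from the pose commanded when the call began, along the tool's axes at that moment; what a row does not reach only later rows make up. A row lasts 1/8 s, in which the tool goes at most 62.5 mm and 10.7 degrees, less where a joint would pass 70% of its speed; a pose out of reach is approached as far as the arm can. A call with a gripper value outside its range is refused whole. The fingers move at their own pace and stop on an object; FORCE is the grip in N (left out, the last holds). Time passes only in rows, so rows that repeat a pose let the fingers close. It gives the time, the measured TCP pose, the force, the opening and the grip force at its end, in the units of the state.
- telemetry.get_state(): the state, without advancing time (a new reading comes with each control period).
- optics.read_camera(name): name is "scene" or "top" or "wrist"; returns a dict with "img" (384x512x3 uint8, blue, green, red), "depth" (384x512 float32, mm along the optical axis (not along the pixel's ray), 0 where there is no reading), "fx", "fy", "cx", "cy" (pixels), "position" and "rotation" of the camera in the world; the wrist camera has in their place "hand_eye" (4x4, takes a point from camera to tool coordinates, whose origin is the TCP and whose axes are the flange's). Camera axes: x right, y up, looking along -z (the intrinsics and any distortion apply to the point x, -y, -z); pixel columns grow to the right and rows downward; lengths in mm; the calibration is good to about 2 mm. A picture is of the moment at which its call begins: read the wrist's pose just before it.
- order.close_job(): hands the job in; it is judged then, once.
The state is a dict: "time_s": time; "qpos": joint angles; "qvel": joint speeds; "tau": joint torques, N m; "ee_pos": TCP position; "tcp_rot": TCP orientation; "wrist_force": force on the tool from outside, world axes, zero at the start; "torque": the same for the moment, N m; "opening": finger opening in mm; "gripper_force": force on a finger pad.
Only numpy, scipy, OpenCV 4.12 (cv2) and the standard library are available. Lean on these libraries where they do the work, as an engineer would, in place of code of your own. Each camera call takes 0.05 s, during which the arm holds its last target. There are 200 camera calls.

## Working session

There is one attempt and no reset: what is moved stays moved. The work goes in short steps, Python scripts to look and compute and a shell command to move; the robot and the scene stay as the last step left them, time stands still between calls to the robot, and variables do not carry over. Pictures are saved under pics/ and viewed, at most 10 in all, crops included, and the job is handed in when it is done.

```bash
mkdir -p pics; ls
cat > h.py <<'E'
import numpy as np, cv2
from rig import telemetry, optics, order
def cam(name):
    s=telemetry.get_state(); c=optics.read_camera(name)
    if 'hand_eye' in c:
        T=np.eye(4);T[:3,:3]=s['tcp_rot'];T[:3,3]=s['ee_pos'];M=T@np.array(c['hand_eye'])
        c['position']=M[:3,3];c['rotation']=M[:3,:3]
    c['position']=np.array(c['position']);c['rotation']=np.array(c['rotation'])
    return c
def ray(c,u,v):
    d=np.array([(u-c['cx'])/c['fx'],-(v-c['cy'])/c['fy'],-1.]); return c['rotation']@d
def onplane(c,u,v,z):
    d=ray(c,u,v); p=c['position']; return p+d*(z-p[2])/d[2]
def bydepth(c,u,v):
    return c['position']+ray(c,u,v)*c['depth'][int(v),int(u)]
E
python3 - <<'E'
from h import *
for n in ['top','scene']:
    c=cam(n); cv2.imwrite(f'pics/{n}0.png',c['img']); np.savez(f'{n}0.npz',**c)
    print(n,[k for k in c],c['fx'],c['fy'],c['cx'],c['cy'],c['position'].round(1),c['rotation'].round(3).tolist())
s=telemetry.get_state();print(s)
E
```

```text
pics
top ['img', 'depth', 'fx', 'fy', 'cx', 'cy', 'position', 'rotation'] 483.8904688312368 483.8904688312368 254.97946984638816 188.31758781449142 [ 437.5 -177.9 1027.5] [[0.025, 0.99, -0.141], [-0.999, 0.022, -0.025], [-0.022, 0.142, 0.99]]
scene ['img', 'depth', 'fx', 'fy', 'cx', 'cy', 'position', 'rotation'] 394.73792947490676 394.73792947490676 257.0270387988751 187.6586023222446 [1101.1   19.6  707.4] [[-0.322, -0.695, 0.643], [0.947, -0.25, 0.204], [0.018, 0.674, 0.738]]
{'time_s': 0.1, 'qpos': array([-6.59487957e+01,  2.42796877e+01,  9.34292283e+01,  2.18124869e-04,
        6.23721208e+01, -1.08990515e+00]), 'qvel': array([-0.08091753, -0.07273587, -0.04133152, -0.0046891 , -0.00271483,
        0.03481998]), 'tau': array([ 1.48315616e-03, -5.58420861e+01, -2.82439774e+01,  1.02047577e-04,
        3.08937524e-03, -3.43244187e-05]), 'ee_pos': array([ 265.33888172, -565.32932366,  241.61247932]), 'tcp_rot': array([[ 9.05264965e-01,  4.24847049e-01, -5.73346104e-04],
       [ 4.24847435e-01, -9.05264042e-01,  1.29294142e-03],
       [ 3.02727366e-05, -1.41403919e-03, -9.99999000e-01]]), 'wrist_force': array([-0.20896266,  1.13677301,  0.55547236]), 'torque': array([ 0.03098035, -0.00189392, -0.02759056]), 'gripper_force': 0.0, 'opening': 85.43503416400407}
```

View pics/top0.png

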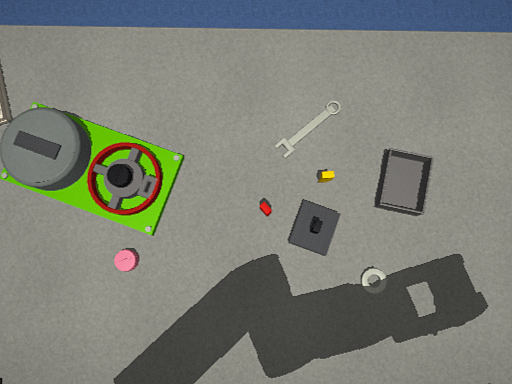

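View pics/scene0.png

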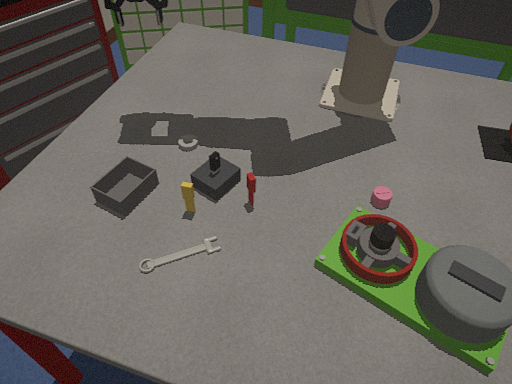

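The top view shows the gauge at (316,225) in its stand (314,227), the cap at about (119,175), the slot near (148,186) and the drum at (43,148). The red (265,208) and yellow (326,176) gauges and the pink cap (125,260) are look-alikes. The bearing is at (374,280), the wrench at (310,130) and the bin at (405,182).

Run:
```python
from h import *
c=dict(np.load('top0.npz')); im=c['img']; d=c['depth']
def P(u,v,z): return onplane(c,u,v,z)
H,W=d.shape; vv,uu=np.mgrid[:H,:W]
D=np.stack([(uu-c['cx'])/c['fx'],-(vv-c['cy'])/c['fy'],-np.ones_like(d)],-1)*d[...,None]
X=D@c['rotation'].T+c['position']
hsv=cv2.cvtColor(im,cv2.COLOR_BGR2HSV)
# tyre: red
red=((hsv[...,0]<8)|(hsv[...,0]>172))&(hsv[...,1]>150)
red&=(uu<180)
cn=max(cv2.findContours(red.astype(np.uint8),0,2)[0],key=cv2.contourArea)
e=cv2.fitEllipse(cn);print('tyre',e,P(*e[0],58))
m=red; A=X[m];print('tyre z',np.median(A[:,2]))
# green jig rectangle on z=24
g=(hsv[...,0]>40)&(hsv[...,0]<75)&(hsv[...,1]>150)&(uu<200)
pts=np.array([P(u,v,24)[:2] for v,u in zip(*np.nonzero(g))],np.float32)
print('jig',cv2.minAreaRect(pts), np.median(X[g][:,2]))
# cap top: height 96
def blob(m,name,z):
    n,l,st,ce=cv2.connectedComponentsWithStats(m.astype(np.uint8))
    i=1+np.argmax(st[1:,4]); mm=l==i
    p=np.array([P(u,v,z)[:2] for v,u in zip(*np.nonzero(mm))],np.float32)
    print(name,st[i],ce[i],P(*ce[i],z).round(1),'rect',cv2.minAreaRect(p),'dz',np.median(X[mm][:,2]).round(1))
blob((abs(X[...,2]-96)<10)&(uu>90)&(uu<160)&(vv>140)&(vv<210),'cap',96)
blob((abs(X[...,2]-40)<7)&(uu>280)&(uu<345)&(vv>190)&(vv<260),'stand',40)
blob((abs(X[...,2]-94)<12)&(uu>280)&(uu<345)&(vv>190)&(vv<260),'gauge',94)
blob((abs(X[...,2]-98)<10)&(uu<90)&(vv>100)&(vv<200),'drum',102)
for n,(u,v) in dict(slot=(148,186),bear=(374,280),red=(265,208),yel=(326,176),pink=(125,260),bin=(405,182)).items(): print(n,X[v,u].round(0))
cv2.imwrite('pics/top_zoom.png',np.hstack([cv2.resize(im[130:230,80:180],(400,400),interpolation=2),cv2.resize(im[180:280,265:365],(400,400),interpolation=2)]))
```

```text
tyre ((124.25704193115234, 178.44712829589844), (70.9941635131836, 73.16219329833984), 86.37063598632812) [590.49735285 114.43129231  58.        ]
tyre z 57.13179467459247
jig ((619.5496215820312, 196.1246795654297), (354.5916442871094, 180.13009643554688), 71.2818603515625) 24.702658254516564
cap [106 164  24  23 415] [117.46746988 174.84819277] [591.4 116.9  96. ] rect ((591.492919921875, 117.03146362304688), (45.66816711425781, 43.78070831298828), 75.07686614990234) dz 96.5
stand [ 288  201   52   55 1640] [313.69756098 227.79573171] [ 500.2 -274.1   40. ] rect ((500.78143310546875, -274.31512451171875), (80.26789855957031, 90.36048126220703), 71.34699249267578) dz 40.5
gauge [311 220  11  13  98] [316.35714286 226.03061224] [ 500.3 -273.9   94. ] rect ((500.22900390625, -273.7884521484375), (14.495083808898926, 24.475648880004883), 72.17160034179688) dz 93.8
drum [   0  108   81   79 4949] [ 39.11032532 146.52960194] [643.7 274.6 102. ] rect ((643.6873779296875, 273.7052001953125), (157.7257537841797, 160.4369354248047), 1.0549880266189575) dz 96.8
slot [579.  71.  35.]
bear [ 398. -404.    1.]
red [ 533. -174.   94.]
yel [ 599. -293.   88.]
pink [426. 110.  33.]
bin [ 604. -470.    5.]
```

View pics/top_zoom.png

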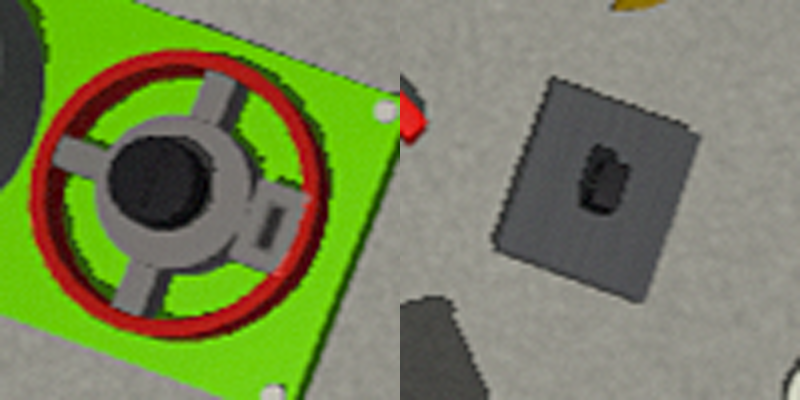

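The zoom shows the wheel slot at roughly top-view pixel (147.5,187). The gauge's long side lies parallel to the slot, and the jig and stand share a yaw: x at -18.65°, y at 71.35°. The measured sizes (180x354, 80x90, 14.5x24.5, 44) match the ones given. Next I move above the gauge.

```bash
python3 -m handwheel '[{"dp":[0.1,-0.05,0],"twist":[0,0,10],"fingers":0},{"dp":[0.15,-0.073,0],"twist":[0,0,20],"fingers":0},{"dp":[0.2,-0.1,0],"twist":[0,0,30],"fingers":0},{"dp":[0.25,-0.122,0],"twist":[0,0,40],"fingers":0},{"dp":[0.3,-0.146,0],"twist":[0,0,43.8],"fingers":0},{"dp":[0.3366,-0.164,0],"twist":[0,0,43.8],"fingers":0},{"dp":[0.3366,-0.164,0],"twist":[0,0,43.8],"fingers":0},{"dp":[0.3366,-0.164,0],"twist":[0,0,43.8],"fingers":0},{"dp":[0.3366,-0.164,0],"twist":[0,0,43.8],"fingers":0},{"dp":[0.3366,-0.164,0],"twist":[0,0,43.8],"fingers":0}]' 40
python3 - <<'E'
from h import *
c=cam('wrist'); cv2.imwrite('pics/w1.png',c['img']); np.savez('w1.npz',**c)
s=telemetry.get_state(); print(s['qpos'].round(1),s['ee_pos'],s['tcp_rot'].round(4).tolist(),c['hand_eye'])
E
```

```text
time_s: 1.35
ee_pos: [499.8, -275.4, 242.3]
tcp_rot: [[0.947, -0.322, -0.0], [-0.322, -0.947, -0.0], [-0.0, 0.0, -1.0]]
wrist_force: [0.3, -0.2, -0.1]
opening: 42.5
gripper_force: 0.0
[-30.   19.7 100.4  -0.   59.9  78.7] [ 499.9016576  -275.33863922  242.34234564] [[0.9468, -0.3217, -0.0001], [-0.3217, -0.9468, -0.0001], [-0.0001, 0.0001, -1.0]] [[ 2.02265275e-04  9.51425565e-01  3.07878798e-01  7.84180980e+01]
 [ 9.99999912e-01 -3.05181018e-04  2.86124816e-04 -1.60196408e-01]
 [ 3.66185229e-04  3.07878713e-01 -9.51425543e-01 -1.30477020e+02]
 [ 0.00000000e+00  0.00000000e+00  0.00000000e+00  1.00000000e+00]]
```

View pics/w1.png

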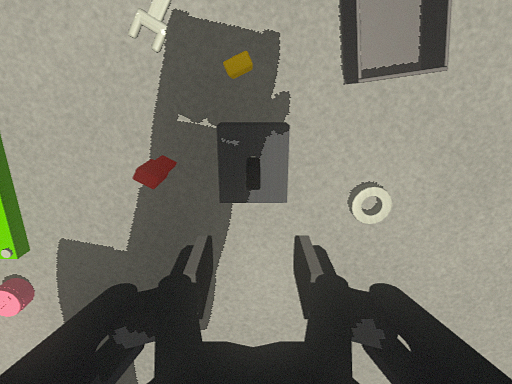

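The wrist view shows the black gauge handle at (253,173) in its stand (253,162), nearly square to the jaws, with the look-alikes at (155,171) and (238,65). I'll measure the handle top.

```bash
cat >> h.py <<'E'
def cloud(c):
    d=c['depth'];vv,uu=np.mgrid[:d.shape[0],:d.shape[1]]
    D=np.stack([(uu-c['cx'])/c['fx'],-(vv-c['cy'])/c['fy'],-np.ones_like(d)],-1)*d[...,None]
    return D@c['rotation'].T+c['position']
def top(c,z,near,r,tol=4):
    X=cloud(c);m=(abs(X[...,2]-z)<tol)&(np.hypot(X[...,0]-near[0],X[...,1]-near[1])<r)&(c['depth']>0)
    n,l,st,ce=cv2.connectedComponentsWithStats(m.astype(np.uint8));i=1+np.argmax(st[1:,4]);m=l==i
    p=np.array([onplane(c,u,v,z)[:2] for v,u in zip(*np.nonzero(m))],np.float32)
    print('px',ce[i].round(1),'rect',cv2.minAreaRect(p),'z',np.median(X[m][:,2]).round(1)); return p
E
python3 - <<'E'
from h import *
c=dict(np.load('w1.npz'))
top(c,94,(500,-274),30); top(c,40,(500,-274),80)
E
```

```text
px [252.5 177.4] rect ((501.66015625, -275.466552734375), (12.656647682189941, 23.926666259765625), 71.2416763305664) z 92.7
px [252.5 162.1] rect ((501.0900573730469, -275.1808776855469), (79.86588287353516, 89.19340515136719), 71.24271392822266) z 38.9
```

```bash
python3 -m handwheel '[{"dp":[0.0014,-0.0006,0.06],"twist":[0,0,0],"fingers":0},{"dp":[0.0014,-0.0006,0.12],"twist":[0,0,0],"fingers":0},{"dp":[0.0014,-0.0006,0.15],"twist":[0,0,0],"fingers":0},{"dp":[0.0014,-0.0006,0.174],"twist":[0,0,0],"fingers":0},{"dp":[0.0014,-0.0006,0.174],"twist":[0,0,0],"fingers":0},{"dp":[0.0014,-0.0006,0.174],"twist":[0,0,0],"fingers":1},{"dp":[0.0014,-0.0006,0.174],"twist":[0,0,0],"fingers":1},{"dp":[0.0014,-0.0006,0.174],"twist":[0,0,0],"fingers":1},{"dp":[0.0014,-0.0006,0.174],"twist":[0,0,0],"fingers":1},{"dp":[0.0014,-0.0006,0.174],"twist":[0,0,0],"fingers":1},{"dp":[0.0014,-0.0006,0.174],"twist":[0,0,0],"fingers":1}]' 50
```

```text
time_s: 2.78
ee_pos: [502.9, -274.8, 69.7]
tcp_rot: [[0.947, -0.32, 0.002], [-0.32, -0.947, -0.001], [0.002, 0.001, -1.0]]
wrist_force: [-2.0, -1.6, 7.2]
opening: 13.7
gripper_force: 49.5
```

```bash
python3 -m handwheel '[{"dp":[0,0,-0.02],"twist":[0,0,0],"fingers":1},{"dp":[0,0,-0.06],"twist":[0,0,0],"fingers":1},{"dp":[0,0,-0.12],"twist":[0,0,0],"fingers":1},{"dp":[-0.01,-0.04,-0.12],"twist":[0,0,0],"fingers":1},{"dp":[-0.022,-0.09,-0.12],"twist":[0,0,0],"fingers":1},{"dp":[-0.034,-0.145,-0.12],"twist":[0,0,0],"fingers":1},{"dp":[-0.047,-0.2,-0.12],"twist":[0,0,0],"fingers":1},{"dp":[-0.06,-0.255,-0.12],"twist":[0,0,0],"fingers":1},{"dp":[-0.073,-0.31,-0.12],"twist":[0,0,0],"fingers":1},{"dp":[-0.0816,-0.344,-0.12],"twist":[0,0,0],"fingers":1},{"dp":[-0.0816,-0.344,-0.12],"twist":[0,0,0],"fingers":1},{"dp":[-0.0816,-0.344,-0.12],"twist":[0,0,0],"fingers":1},{"dp":[-0.0816,-0.344,-0.12],"twist":[0,0,0],"fingers":1}]'
python3 - <<'E'
from h import *
c=cam('wrist'); cv2.imwrite('pics/w2.png',c['img']); np.savez('w2.npz',**c)
s=telemetry.get_state(); print(s['qpos'].round(1),s['ee_pos'],s['tcp_rot'].round(4).tolist())
E
```

```text
time_s: 4.4
ee_pos: [534.7, 76.9, 188.6]
tcp_rot: [[0.947, -0.321, -0.0], [-0.321, -0.947, -0.0], [-0.0, 0.0, -1.0]]
wrist_force: [-0.1, -0.1, -1.9]
opening: 13.3
gripper_force: 50.3
[  6.9  21.3 106.5  -0.   52.2 115.7] [534.72223568  76.80216575 188.53769049] [[0.9469, -0.3214, -0.0001], [-0.3214, -0.9469, -0.0], [-0.0001, 0.0001, -1.0]]
```

View pics/w2.png

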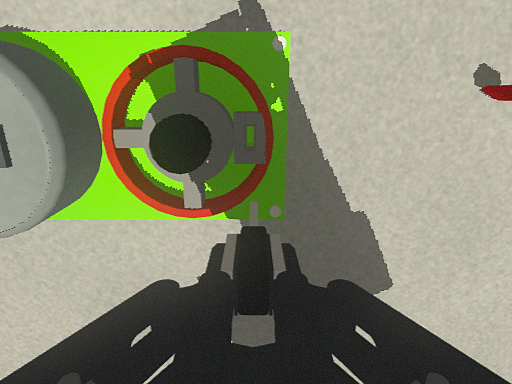

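The wrist view shows the slot mouth at (250,136), the cap at (180,143), the tyre centre near (188,131), and the blade in the jaws with its tip near (254,207).

Run:
```python
from h import *
c=dict(np.load('w2.npz')); im=c['img'];X=cloud(c)
s=telemetry.get_state();R=s['tcp_rot'];p0=s['ee_pos']
# slot hole: anything deeper than face inside the steel pad
r=(slice(118,156),slice(238,262))
for row in range(116,158,4): print(row,' '.join('%3d'%x for x in X[row,234:268:2,2]))
top(c,96,(591,117),40)
hsv=cv2.cvtColor(im,cv2.COLOR_BGR2HSV)
red=((hsv[...,0]<8)|(hsv[...,0]>172))&(hsv[...,1]>130);red[:,300:]=0
cn=max(cv2.findContours(red.astype(np.uint8),0,2)[0],key=cv2.contourArea);e=cv2.fitEllipse(cn)
print('tyre',e,onplane(c,*e[0],58))
g=cv2.cvtColor(im,cv2.COLOR_BGR2GRAY)
print('slot rows');
for row in (125,130,136,142,147): print(row,g[row,234:268])
print('slot col',g[110:162,249])
print('blade rows')
for row in (200,204,207,210,215,222): print(row,g[row,240:270], X[row,250:258,2].round(0))
t=(X-p0)@R  # tool coords
m=(t[...,2]>15)&(t[...,2]<75)&(abs(t[...,0])<40)&(abs(t[...,1])<20)&(c['depth']>0)
print(m.sum(),[np.percentile(t[m][:,i],[1,10,50,90,99]).round(1) for i in range(3)])
```

```text
116  56  56  58  57  56  55  56  57  55  57  57  56  56  57  56  56  56
120  56  55  57  56  55  56  56  57  56  57  55  57  57  57  56  55  55
124  56  56  56  57  56  55  56  56  56  56  56  57  57  57  56  56  55
128  56  56  57  55  57  54  16   4   4   5  56  58  56  57  56  56  56
132  56  57  56  57  57  55  17   4   3   5  55  56  56  57  57  57  56
136  56  57 319  56  57  55  18   5   5   4  56  56  57  57  57  56  56
140  57  57  57  57  57  55  20   5   4   4  55  57  56  57  56  56  57
144  56  56  56  57  56  55  22  18  16  16  56  56  55  56  56  57  58
148  57  57  57  56  56  56  40  40  39  39  55  56  56  56  57  56  57
152  56  56  57  56  56  55  54  56  55  55  55  58  56  56  56  57  56
156  56  56  56  56  57  57  56  57  56  56  56  56  56  56  57  56  57
px [177.2 144.8] rect ((591.9593505859375, 116.86638641357422), (42.34375762939453, 42.64155578613281), 65.19779968261719) z 94.9
tyre ((186.97103881835938, 130.82041931152344), (157.54637145996094, 167.42904663085938), 129.04080200195312) [598.21020836 115.27616929  58.        ]
slot rows
125 [78 74 74 74 
[... 1105 characters left out ...]
  92  92  88  93  92  91  90] [135. 136. 136. 137. 136. 137. 137.  23.]
210 [ 93  95  97  89  94  93  86  87  93 101 105 107 103 110 103 107 107 101
  99  91  94  92  95  90  91  91  87  94  94  97] [141. 141. 141. 142. 142. 141. 141.  21.]
215 [ 93  92  92  88  96  96  89  91  92  95 107 107 102 107 102 104 105 104
  96  89  92  93  91  87  87  93  91  90  95  87] [150. 149. 150. 150. 150. 150. 149. 150.]
222 [125  85  89  88  93  96  94  95  93 103 105 104 105 109 106 103 108 101
 103  95  92  93  88  92  92  96  93  91  92  88] [160. 161. 159. 161. 160. 159. 160. 160.]
282 [array([ 7.2,  7.6,  8. ,  9.9, 10.3]), array([-6.6, -2.6, -0.1,  2.3,  5.8]), array([15.1, 16.4, 32.7, 55.9, 65.6])]
```

Run:
```python
from h import *
c=dict(np.load('w2.npz'));X=cloud(c)
s=telemetry.get_state();R=s['tcp_rot'];p0=s['ee_pos']
m=np.zeros(X.shape[:2],bool);m[116:160,238:262]=True
m&=(X[...,2]<51)&(c['depth']>0)
v,u=np.nonzero(m); print('hole px',u.min(),u.max(),v.min(),v.max())
pts=np.array([onplane(c,a,b,58)[:2] for a,b in zip(u,v)],np.float32);r=cv2.minAreaRect(pts);print(r)
# edges with half pixel
ctr=onplane(c,(u.min()+u.max())/2,(v.min()+v.max())/2,58);print('slot',ctr,'tool',(ctr-p0)@R)
t=(X-p0)@R
for z in range(14,72,6):
    k=(abs(t[...,2]-z)<3)&(abs(t[...,0])<14)&(abs(t[...,1])<12)&(c['depth']>0)
    a=t[k]; print(z,k.sum(),np.median(a[:,0]).round(2),a[:,1].min().round(2),a[:,1].max().round(2)) if k.sum() else 0
```

```text
hole px 246 253 126 150
((575.0587768554688, 66.46542358398438), (6.132091999053955, 20.6602840423584), 71.2794189453125)
slot [575.16713661  66.39084095  58.        ] tool [ 41.65824202  -3.15045671 130.53329012]
14 123 9.8 -7.13 6.33
20 44 9.73 -6.64 6.39
26 33 7.91 -2.43 2.18
32 39 7.86 -2.51 2.26
38 34 7.89 -2.59 2.31
44 26 7.9 -2.62 2.35
50 25 7.75 -2.06 1.83
56 22 7.93 -2.12 1.89
62 14 7.85 -2.16 1.93
68 5 7.2 -1.51 1.27
```

```bash
python3 -m handwheel '[{"dp":[0.02,-0.003,0],"twist":[0,0,0],"fingers":1},{"dp":[0.0438,-0.003,0],"twist":[0,0,0],"fingers":1},{"dp":[0.0438,-0.003,0],"twist":[0,0,0],"fingers":1},{"dp":[0.0438,-0.003,0.03],"twist":[0,0,0],"fingers":1},{"dp":[0.0438,-0.003,0.057],"twist":[0,0,0],"fingers":1},{"dp":[0.0438,-0.003,0.057],"twist":[0,0,0],"fingers":1},{"dp":[0.0438,-0.003,0.057],"twist":[0,0,0],"fingers":1}]'
python3 - <<'E'
from h import *
c=cam('wrist'); np.savez('w3.npz',**c)
s=telemetry.get_state(); print(s['ee_pos'])
cv2.imwrite('pics/w3.png',cv2.resize(c['img'][100:300,150:350],(800,600) and (600,600),interpolation=2))
E
```

```text
time_s: 5.32
ee_pos: [577.4, 66.6, 132.1]
tcp_rot: [[0.947, -0.32, 0.0], [-0.32, -0.947, 0.0], [0.0, -0.0, -1.0]]
wrist_force: [0.5, 0.3, -1.4]
opening: 13.4
gripper_force: 50.2
[577.79368087  66.65455771 132.49048971]
```

View pics/w3.png

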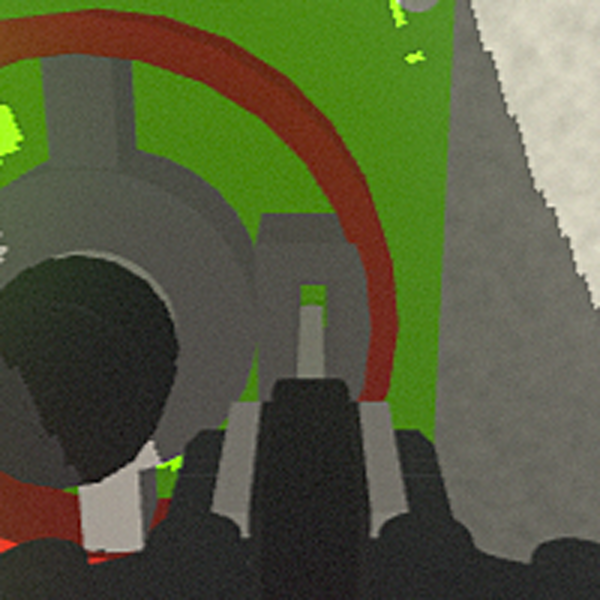

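The crop shows the slot's far end (300–327, 285) open ahead of the blade tip (300–323, 305). I'll compute the remaining offset numerically before inserting.

Run:
```python
from h import *
c=dict(np.load('w3.npz'));X=cloud(c)
s=telemetry.get_state();R=s['tcp_rot'];p0=s['ee_pos']
t=(X-p0)@R
for z in range(38,72,4):
    k=(abs(t[...,2]-z)<2)&(abs(t[...,0])<14)&(abs(t[...,1])<8)&(c['depth']>0)
    a=t[k]; print(z,k.sum(),np.median(a[:,0]).round(2),a[:,1].min().round(2),a[:,1].max().round(2)) if k.sum() else 0
g=c['img'].astype(int)
for row in range(192,206,2): print(row,[tuple(x) for x in g[row,246:263]] if row in(196,) else X[row,246:263,2].round(0))
def tl(u,v): return ((onplane(c,u,v,58)-p0)@R).round(2)
print('edges at row196', [ (u,tl(u,196)[:2]) for u in (248,249,250,251,258,259,260)])
print([ (v,tl(254,v)[0]) for v in (193,194,195,196)])
```

```text
38 21 7.52 -2.28 2.57
42 23 7.54 -2.35 2.63
46 16 7.6 -1.76 2.05
50 13 7.5 -1.8 2.09
54 15 7.64 -1.82 2.13
58 16 7.5 -1.86 2.17
62 10 7.41 -1.89 1.52
66 5 6.77 -1.24 1.56
192 [ 57.  57.  55.  56.  57.  58.  58.  57.  57.  56.  57.  56.  57. 263.
  57.  57.  57.]
194 [57. 57. 56. 56. 56. 55. 55. 54. 56. 56. 57. 55. 56. 55. 55. 57. 57.]
196 [(np.int64(81), np.int64(87), np.int64(87)), (np.int64(69), np.int64(78), np.int64(78)), (np.int64(73), np.int64(78), np.int64(80)), (np.int64(76), np.int64(71), np.int64(81)), (np.int64(34), np.int64(115), np.int64(70)), (np.int64(12), np.int64(132), np.int64(70)), (np.int64(26), np.int64(134), np.int64(76)), (np.int64(16), np.int64(130), np.int64(67)), (np.int64(16), np.int64(130), np.int64(76)), (np.int64(12), np.int64(133), np.int64(70)), (np.int64(29), np.int64(135), np.int64(77)), (np.int64(20), np.int64(141), np.int64(79)), (np.int64(37), np.int64(109), np.int64(70)), (np.int64(61), np.int64(77), np.int64(71)), (np.int64(75), np.int64(77), np.int64(83)), (np.int64(69), np.int64(77), np.int64(77)), (np.int64(72), np.int64(77), np.int64(79))]
198 [56. 56. 56. 55.  5.  4.  5.  5.  4.  5.  5.  4. 29. 55. 56. 57. 57.]
200 [57. 57. 56. 55.  5.  6.  5.  5.  5.  5.  6.  5. 30. 55. 55. 56. 58.]
202 [ 57.  56.  56.  56.  70.  69.  71.  71.  71.  70. 263.  10.  30.  55.
  56.  57.  57.]
204 [57. 56. 56. 56. 74. 74. 73. 73. 74. 73. 74. 15. 31. 55. 56. 57. 57.]
edges at row196 [(248, array([ 7.64, -3.44])), (249, array([ 7.64, -2.72])), (250, array([ 7.64, -2.  ])), (251, array([ 7.64, -1.28])), (258, array([7.65, 3.76])), (259, array([7.65, 4.48])), (260, array([7.65, 5.2 ]))]
[(193, np.float64(9.92)), (194, np.float64(9.17)), (195, np.float64(8.41)), (196, np.float64(7.64))]
```

```bash
python3 -m handwheel '[{"dp":[0.0003,0.0007,0.004],"twist":[0,0,0],"fingers":1},{"dp":[0.0003,0.0007,0.010],"twist":[0,0,0],"fingers":1},{"dp":[0.0003,0.0007,0.016],"twist":[0,0,0],"fingers":1},{"dp":[0.0003,0.0007,0.022],"twist":[0,0,0],"fingers":1},{"dp":[0.0003,0.0007,0.022],"twist":[0,0,0],"fingers":1}]'
```

```text
time_s: 6.0
ee_pos: [576.9, 65.9, 108.5]
tcp_rot: [[0.947, -0.32, -0.001], [-0.32, -0.947, -0.0], [-0.001, 0.001, -1.0]]
wrist_force: [0.1, 0.5, -1.0]
opening: 13.4
gripper_force: 50.2
```

In freely. The tip is now about 15 mm down; next I go into the jig and home.

```bash
python3 -m handwheel '[{"dp":[0,0,0.008],"twist":[0,0,0],"fingers":1},{"dp":[0,0,0.014],"twist":[0,0,0],"fingers":1},{"dp":[0,0,0.018],"twist":[0,0,0],"fingers":1},{"dp":[0,0,0.022],"twist":[0,0,0],"fingers":1},{"dp":[0,0,0.026],"twist":[0,0,0],"fingers":1},{"dp":[0,0,0.029],"twist":[0,0,0],"fingers":1},{"dp":[0,0,0.031],"twist":[0,0,0],"fingers":1},{"dp":[0,0,0.031],"twist":[0,0,0],"fingers":1}]'
```

```text
time_s: 7.0
ee_pos: [577.3, 65.9, 78.2]
tcp_rot: [[0.947, -0.32, -0.0], [-0.32, -0.947, 0.0], [-0.0, 0.0, -1.0]]
wrist_force: [0.3, -0.3, -1.2]
opening: 13.1
gripper_force: 50.2
```

```bash
python3 -m handwheel '[{"dp":[0,0,0.001],"twist":[0,0,0],"fingers":1},{"dp":[0,0,0.0015],"twist":[0,0,0],"fingers":1},{"dp":[0,0,0.0015],"twist":[0,0,0],"fingers":1}]'
```

```text
time_s: 7.38
ee_pos: [577.5, 65.9, 77.7]
tcp_rot: [[0.947, -0.32, 0.0], [-0.32, -0.947, 0.0], [0.0, -0.0, -1.0]]
wrist_force: [-1.6, -0.2, 7.1]
opening: 13.6
gripper_force: 51.5
```

```bash
python3 -m handwheel '[{"dp":[0,0,0],"twist":[0,0,0],"fingers":0.39},{"dp":[0,0,0],"twist":[0,0,0],"fingers":0.39},{"dp":[0,0,-0.01],"twist":[0,0,0],"fingers":0.39},{"dp":[0,0,-0.04],"twist":[0,0,0],"fingers":0.39},{"dp":[0,0,-0.09],"twist":[0,0,0],"fingers":0.39},{"dp":[0,-0.02,-0.11],"twist":[0,0,-10],"fingers":0},{"dp":[-0.0024,-0.0534,-0.11],"twist":[0,0,-20],"fingers":-0.27},{"dp":[-0.0024,-0.0534,-0.11],"twist":[0,0,-30],"fingers":-0.27},{"dp":[-0.0024,-0.0534,-0.11],"twist":[0,0,-40],"fingers":-0.27},{"dp":[-0.0024,-0.0534,-0.11],"twist":[0,0,-50],"fingers":-0.27},{"dp":[-0.0024,-0.0534,-0.11],"twist":[0,0,-60],"fingers":-0.27},{"dp":[-0.0024,-0.0534,-0.11],"twist":[0,0,-70],"fingers":-0.27},{"dp":[-0.0024,-0.0534,-0.11],"twist":[0,0,-80],"fingers":-0.27},{"dp":[-0.0024,-0.0534,-0.11],"twist":[0,0,-90],"fingers":-0.27},{"dp":[-0.0024,-0.0534,-0.11],"twist":[0,0,-90],"fingers":-0.27},{"dp":[-0.0024,-0.0534,-0.11],"twist":[0,0,-90],"fingers":-0.27}]'
python3 - <<'E'
from h import *
c=cam('wrist'); np.savez('w4.npz',**c);cv2.imwrite('pics/w4.png',c['img'])
s=telemetry.get_state(); print(s['ee_pos'],s['qpos'].round(1))
p=top(c,96,(592,117),40); print(cv2.minEnclosingCircle(p))
top(c,102,(575,66),25)
E
```

```text
time_s: 9.38
ee_pos: [592.2, 117.3, 187.1]
tcp_rot: [[0.323, 0.946, 0.0], [0.946, -0.323, 0.0], [0.0, 0.0, -1.0]]
wrist_force: [-0.8, 0.5, 0.4]
opening: 54.1
gripper_force: 0.0
[592.19039353 117.29460661 187.05043574] [10.1 26.3 98.5  0.  55.2 28.9]
px [252.2 197. ] rect ((591.91357421875, 119.0672836303711), (42.448204040527344, 42.66622543334961), 15.447715759277344) z 94.8
((591.9205322265625, 119.13187408447266), 21.7298583984375)
px [253.7 260.7] rect ((576.3167114257812, 69.21851348876953), (13.917044639587402, 22.95802879333496), 71.1515884399414) z 100.6
```

View pics/w4.png

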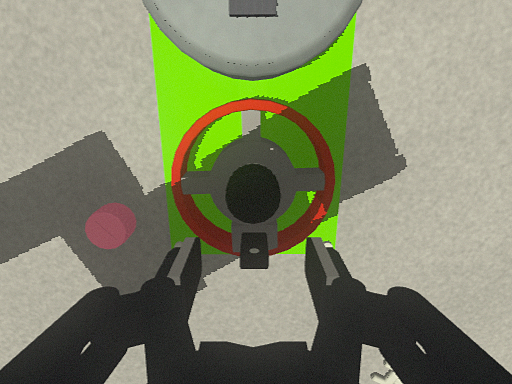

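The gauge is home (top at 102, at (254,255)). The cap is at (252,195), between the jaws. I descend and grip.

```bash
python3 -m handwheel '[{"dp":[0,-0.001,0.04],"twist":[0,0,0],"fingers":-0.27},{"dp":[0,-0.001,0.08],"twist":[0,0,0],"fingers":-0.27},{"dp":[0,-0.001,0.105],"twist":[0,0,0],"fingers":-0.27},{"dp":[0,-0.001,0.105],"twist":[0,0,0],"fingers":-0.27},{"dp":[0,-0.001,0.105],"twist":[0,0,0],"fingers":1},{"dp":[0,-0.001,0.105],"twist":[0,0,0],"fingers":1},{"dp":[0,-0.001,0.105],"twist":[0,0,0],"fingers":1},{"dp":[0,-0.001,0.105],"twist":[0,0,0],"fingers":1}]' 60; python3 -c "
from h import *
s=telemetry.get_state();print(s['torque'])"
```

```text
time_s: 10.42
ee_pos: [591.6, 117.7, 82.5]
tcp_rot: [[0.32, 0.947, 0.001], [0.947, -0.32, 0.0], [0.001, 0.001, -1.0]]
wrist_force: [-0.4, 0.2, 2.6]
opening: 41.8
gripper_force: 60.7
[-0.0078364   0.0771589   0.00830217]
```

```bash
python3 -m handwheel '[{"dp":[0,0,0],"twist":[0,0,-4],"fingers":1},{"dp":[0,0,0],"twist":[0,0,-8],"fingers":1},{"dp":[0,0,0],"twist":[0,0,-10],"fingers":1},{"dp":[0,0,0],"twist":[0,0,-10],"fingers":1}]'; python3 -c "
from h import *
s=telemetry.get_state();print(s['torque'],s['tcp_rot'][:,0])"
```

```text
time_s: 10.92
ee_pos: [591.8, 117.7, 82.5]
tcp_rot: [[0.151, 0.989, 0.001], [0.989, -0.151, 0.0], [0.0, 0.001, -1.0]]
wrist_force: [-0.5, 0.5, 4.8]
opening: 42.0
gripper_force: 61.0
[0.02478568 0.09182277 0.02008894] [1.51191339e-01 9.88504401e-01 4.77738135e-04]
```

Almost no torque (0.02 N m), so counter-clockwise is the loosening direction. I continue to 70° in total.

```bash
python3 -m handwheel '[{"dp":[0,0,0],"twist":[0,0,-8],"fingers":1},{"dp":[0,0,0],"twist":[0,0,-16],"fingers":1},{"dp":[0,0,0],"twist":[0,0,-24],"fingers":1},{"dp":[0,0,0],"twist":[0,0,-32],"fingers":1},{"dp":[0,0,0],"twist":[0,0,-40],"fingers":1},{"dp":[0,0,0],"twist":[0,0,-48],"fingers":1},{"dp":[0,0,0],"twist":[0,0,-56],"fingers":1},{"dp":[0,0,0],"twist":[0,0,-60],"fingers":1},{"dp":[0,0,0],"twist":[0,0,-60],"fingers":1}]'; python3 -c "
from h import *
s=telemetry.get_state();print(s['torque'],s['tcp_rot'][:,0])"
```

```text
time_s: 12.05
ee_pos: [591.8, 117.7, 82.5]
tcp_rot: [[-0.781, 0.625, 0.001], [0.625, 0.781, 0.0], [-0.001, 0.001, -1.0]]
wrist_force: [-0.2, 0.2, 6.5]
opening: 42.0
gripper_force: 61.0
[ 0.00010183  0.01809204 -0.01242765] [-0.78070201  0.62490276 -0.00095228]
```

```bash
python3 -m handwheel '[{"dp":[0,0,-0.002],"twist":[0,0,0],"fingers":1},{"dp":[0,0,-0.004],"twist":[0,0,0],"fingers":1},{"dp":[0,0,-0.006],"twist":[0,0,0],"fingers":1},{"dp":[0,0,-0.006],"twist":[0,0,0],"fingers":1}]'
```

```text
time_s: 12.55
ee_pos: [591.2, 117.6, 87.9]
tcp_rot: [[-0.781, 0.625, 0.0], [0.625, 0.781, 0.0], [-0.0, 0.0, -1.0]]
wrist_force: [-0.3, -0.2, -0.2]
opening: 41.7
gripper_force: 60.7
```

```bash
python3 -m handwheel '[{"dp":[0,0,-0.02],"twist":[0,0,0],"fingers":1},{"dp":[0,0,-0.05],"twist":[0,0,0],"fingers":1},{"dp":[0,0,-0.08],"twist":[0,0,0],"fingers":1},{"dp":[0,0,-0.11],"twist":[0,0,0],"fingers":1},{"dp":[0,0,-0.14],"twist":[0,0,0],"fingers":1},{"dp":[0,0,-0.15],"twist":[0,0,0],"fingers":1},{"dp":[0,0,-0.15],"twist":[0,0,0],"fingers":1},{"dp":[0,0,-0.15],"twist":[0,0,0],"fingers":1},{"dp":[0,0,-0.15],"twist":[0,0,0],"fingers":1}]'
python3 - <<'E'
from h import *
c=cam('scene');cv2.imwrite('pics/s2.png',cv2.resize(c['img'][100:370,232:512],(600,578)))
E
```

```text
time_s: 13.68
ee_pos: [590.6, 117.5, 236.6]
tcp_rot: [[-0.781, 0.625, -0.002], [0.625, 0.781, -0.0], [0.002, -0.002, -1.0]]
wrist_force: [-0.3, 0.3, -0.3]
opening: 41.9
gripper_force: 61.6
```

View pics/s2.png

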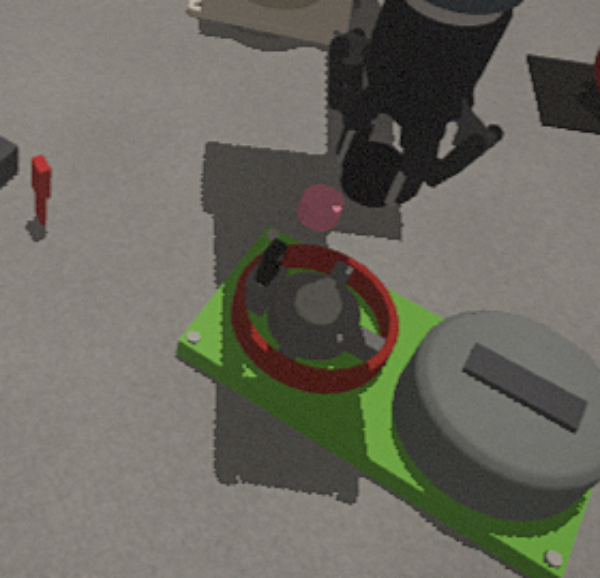

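The cap is in the jaws at (375,172), the bare hub seat is at (318,300), and the gauge is still home at (270,262). I let it settle and hand in.

```bash
python3 -m handwheel '[{"dp":[0,0,0],"twist":[0,0,0],"fingers":1},{"dp":[0,0,0],"twist":[0,0,0],"fingers":1},{"dp":[0,0,0],"twist":[0,0,0],"fingers":1},{"dp":[0,0,0],"twist":[0,0,0],"fingers":1}]' && python3 -c "
from h import *
print(order.close_job())"
```

```text
time_s: 14.22
ee_pos: [591.2, 117.6, 237.8]
tcp_rot: [[-0.781, 0.625, 0.0], [0.625, 0.781, -0.0], [-0.0, 0.0, -1.0]]
wrist_force: [-0.4, 0.6, -0.3]
opening: 41.9
gripper_force: 61.6
the job is handed in; nothing more can be done
None
```

The job is handed in after 14.2 s: the gauge locks the wheel, and the cap came off counter-clockwise (right-hand thread) and is held about 15 cm above its seat; the hand-in returned no verdict, so I can't confirm how it was judged.

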